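# Confirm three picks and close the order

## Task

The parts in the three bins are ready to be confirmed: press the square key in front of each bin fully down, the smallest bin first, then the middle-sized one, then the largest (each key stays down). After that, close the order by pressing down the raised end of the rocker on the console, the end away from the robot, until it is fully over. Leave the console's round button unpressed, and neither lift nor disturb the loose things standing beside the keys and in front of the console.

Things in the scene. Friction and masses are not known exactly. Their poses are not given: they have to be found in the camera images.
- station_small: Fixed pick station with the smallest bin: black key housing 60 x 60 mm, 40 mm high, and behind it (towards +x) an open grey bin 90 mm deep (x), 70 mm wide (y), 45 mm high, holding steel nuts; the bin's front wall is 35 mm behind the key's centre. Origin on the table under the key's centre, x from the key to the bin, z up.
- key_small_top (a point): Centre of the top face of the white square confirm key (40 x 40 mm) in front of the smallest bin; about 52 mm above the table when up; moves with the key.
- key_small (a joint): Travel of that key in m: 0 up, 0.008 fully down. Slides straight down, needs about 3 N, has no spring and stays where it is left.
- station_medium: Fixed pick station with the middle-sized bin: black key housing 60 x 60 mm, 40 mm high, and behind it (towards +x) an open grey bin 120 mm deep (x), 100 mm wide (y), 55 mm high, holding little cartons; the bin's front wall is 35 mm behind the key's centre. Origin on the table under the key's centre, x from the key to the bin, z up.
- key_medium_top (a point): Centre of the top face of the white square confirm key (40 x 40 mm) in front of the middle-sized bin; about 52 mm above the table when up; moves with the key.
- key_medium (a joint): Travel of that key in m: 0 up, 0.008 fully down. Slides straight down, needs about 3 N, has no spring and stays where it is left.
- station_large: Fixed pick station with the largest bin: black key housing 60 x 60 mm, 40 mm high, and behind it (towards +x) an open grey bin 150 mm deep (x), 130 mm wide (y), 65 mm high, holding blue filter cans; the bin's front wall is 35 mm behind the key's centre. Origin on the table under the key's centre, x from the key to the bin, z up.
- key_large_top (a point): Centre of the top face of the white square confirm key (40 x 40 mm) in front of the largest bin; about 52 mm above the table when up; moves with the key.
- key_large (a joint): Travel of that key in m: 0 up, 0.008 fully down. Slides straight down, needs about 3 N, has no spring and stays where it is left.
- console: Fixed grey order console, 150 mm (x) by 160 mm (y), 36 mm high, with a low blank display strip, top 44 mm above the table, along its far edge. Origin on the table, 15 mm in front of the centre of its underside; x away from the robot, y to the left, z up. The rocker sits in its left half (pivot at x 0, y +40 mm, z 50 mm), the round button in its right half (y -42 mm).
- rocker_far (a point): Point on the top face of the white rocker plate (80 mm long along the console's x, 34 mm wide, 10 mm thick), 28 mm from the pivot on the far end (away from the robot): the place to press. It is about 61 mm above the table at the start and about 49 mm with the far end fully down; moves with the rocker.
- rocker (a joint): Rocker angle in rad: -0.22 near end down and far end raised (about the start), +0.22 far end fully down. Pressing at rocker_far takes about 3 N; it stays where it is left.
- stop_button_top (a point): Top centre of the round mushroom-shaped white button on the console, 34 mm across, 58 mm above the table. To be left unpressed.
- stop_button (a joint): Travel of the round button in m: 0 up, 0.005 down; springs back.
- tape_roll: Loose cardboard-coloured tape roll lying flat, 40 mm across, 19 mm high, beside a key housing. Origin in the underside. Bystander, to be left alone.
- small_carton: Loose little carton 36 x 36 mm, 44 mm high, beside a key housing. Origin in the underside. Bystander, to be left alone.
- jar: Loose jar 36 mm across, 55 mm high, beside a key housing. Origin in the underside. Bystander, to be left alone.
- stamp: Loose wooden hand stamp 32 mm across, 48 mm high, in front of the console. Origin in the underside. Bystander, to be left alone.
Mind the look-alikes: they are no part of the job. Leave any orange look-alike of the console alone.

How it is judged:
By the outcome, as a careful person would: the job done as asked, in the order asked, and still so for the second after the job is handed in, with the robot touching nothing.
It also fails if it takes over 54 s, if anything falls off the work surface, if the arm or the gripper's body presses on something with over 40 N, if the wrist force passes 120 N, or if a joint passes its speed limit or range.

## Robot

A 6-joint arm with a two-finger parallel gripper is mounted at the origin on the work surface. World frame = base frame: x ahead of the robot, y to its left, z up, the work surface at z = 0. Lengths are in m, angles in rad, forces in N, time in s.
With the tool pointing down it reaches from about 0.325 to 0.775 m from the base axis. Payload 5.5 kg.
Tool frame: the origin (TCP) lies at the very end of the fingers, on their centre line; the grasp point (between the pads) lies 19 mm behind it (arm.pinch_z is the distance from the TCP to the grasp point, in m); z points along the fingers, y is the direction in which the jaws open and shut (so a half turn about z gives the same grasp; the last joint's range is limited). The gripper opens to 88 mm and grips with 3 to 60 N. Pads are 20 mm wide; open, the fingers measure 115 mm over their backs; the gripper's body (75 mm by 178 mm) begins 61 mm behind the grasp point.
Start: joints at [-1.233, 0.091, 1.231, -0, 1.82, -0.057], TCP at [0.231, -0.554, 0.223] pointing down, gripper open.
Joint ranges: [-2.87, 2.87], [-0.86, 2.18], [0.17, 2.46], [-1.51, 4.65], [0.06, 2.69], [-2.65, 2.65]. Speed limits (rad/s): [2.57, 2.57, 3.01, 3.14, 3.14, 3.14].

## Interface

Orientations are given as a unit quaternion [w, x, y, z].
In Python, from rig import arm gives the robot as it stands. The module is installed in compiled form; this text tells all that it offers.
- The arm moves only by the shell command python3 -m inch 'ROWS'. ROWS is JSON, a list that holds one entry, the list of rows, each a list of 7 numbers: the opening, from 0 (shut) to 1 (fully open), then the shift along the tool's x, y, z in mm, then the turn, a rotation vector about the tool's x, y, z in rad. A call has exactly 8 rows; each row is the pose to reach, as a shift and turn from the pose measured when the call began, along the tool's axes at that moment; what a row does not reach only later rows make up. A row lasts 1/8 s, in which the tool goes at most 62.5 mm and 10.7 degrees, less where a joint would pass 70% of its speed; a pose out of reach is approached as far as the arm can. A call with a gripper value outside its range is refused whole. The fingers move at their own pace and stop on an object; the grip force is fixed at half the most. Time passes only in rows, so rows that repeat a pose let the fingers close, or fill a call up. It gives the time, the measured TCP pose, the force and the opening at its end, in the units of the state.
- arm.get_state(): the state, without advancing time (a new reading comes with each control period).
- arm.camera(name): name is "scene" or "side" or "wrist"; returns (picture, depth): 400x640x3 uint8, red, green, blue; 400x640 float32, m along the optical axis (not along the pixel's ray), 0 where there is no reading.
- arm.calibration(name): a dict with "intrinsics" (3x3 intrinsics, pixels), "k1" (the pictures are not rectified: a ray, as slopes to the right and down, at radius r is drawn at 1 + k1 r^2 times it, then the intrinsics apply), "rvec" (rotation vector, rad) and "tvec" (3), from world to camera coordinates, as OpenCV has them. Camera axes: x right, y down, z forward; pixel columns grow to the right and rows downward; lengths in m; the calibration is good to about 2 mm. A picture is of the moment at which its call begins: read the wrist's pose just before it. calibration takes no time and is no camera call; for the wrist camera it gives the pose at the moment of the call.
- arm.close_job(): hands the job in, once; it reports no verdict.
Trained networks look in the newest picture that a camera, given by its name, has taken for a name from the list of things; names that differ only in an ending like _2 or _b are one class to them, and where a whole thing is asked for, a point or a joint stands for the part that bears it (a point fixed in the world has none). Each returns a list of dicts, best first, with "confidence" (0 to 1); they miss things now and then, are a little off and sometimes report something else, mostly with a low value. They report only what shows in the picture. A call takes as long as a camera call. They do not tell look-alikes from the thing itself.
- arm.cut_out(camera, query): "pixels" (400x640 bool, what is visible of it).
- arm.landmark_of(camera, query): "location" ([x, y, z] in m, in the coordinates of the camera as it stood for that picture, good to about 4 mm: a listed point, or the origin of a listed thing).
The state is a dict: "clock": time; "qpos": joint angles; "joint_velocities": joint speeds; "joint_torque": joint torques, N m; "tool_pos": TCP position; "ee_rot": TCP orientation; "wrist_force": force on the tool from outside, world axes, zero at the start; "ft_torque": the same for the moment, N m; "gripper_width": finger opening in m.
Only numpy, scipy, OpenCV 4.12 (cv2) and the standard library are available. Lean on these libraries where they do the work, as an engineer would, in place of code of your own. Each camera call takes 0.05 s, during which the arm holds its last target.

## Working session

There is one attempt and no reset: what is moved stays moved. The work goes in short steps, Python scripts to look and compute and a shell command to move; the robot and the scene stay as the last step left them, time stands still between calls to the robot, and variables do not carry over. Pictures are saved under pics/ and viewed, and the job is handed in when it is done.

```bash
mkdir -p pics
cat > h.py <<'E'
import numpy as np, cv2
from rig import arm
def save(n,im): cv2.imwrite('pics/'+n+'.png',im[:,:,::-1])
def towd(cal,p):
    R=cv2.Rodrigues(np.array(cal['rvec'],float))[0]; return R.T@(np.array(p)-np.array(cal['tvec']).ravel())
def px(cal,u,v,d):
    K=np.array(cal['intrinsics']); x=(u-K[0,2])/K[0,0]; y=(v-K[1,2])/K[1,1]
    a,b=x,y
    k=float(np.ravel(cal['k1'])[0])
    for _ in range(20):
        s=1+k*(a*a+b*b); a,b=x/s,y/s
    return towd(cal,[a*d,b*d,d])
E
python3 - <<'E'
from h import *
s=arm.get_state(); print(s)
for c in ['scene','side','wrist']:
    cal=arm.calibration(c); im,d=arm.camera(c); save(c+'0',im); np.save(c+'0.npy',d)
    print(c,cal)
    if c=='wrist': continue
    for q in ['key_small_top','key_medium_top','key_large_top','rocker_far','stop_button_top','console','station_small','station_medium','station_large','tape_roll','small_carton','jar','stamp']:
        for r in arm.landmark_of(c,q)[:3]: print(c,q,round(r['confidence'],2),towd(cal,r['location']).round(3))
print(arm.get_state()['clock'])
E
```

```text
{'clock': 0.0, 'qpos': array([-1.23267423e+00,  9.18123587e-02,  1.23188611e+00, -1.37310668e-05,
        1.81977357e+00, -5.67215641e-02]), 'joint_velocities': array([ 0.00083762, -0.00034318,  0.00046598,  0.00264279, -0.00063019,
        0.00075619]), 'joint_torque': array([-2.95972450e-04, -4.46451581e+01, -4.06442535e+01,  6.98718452e-02,
        2.95813673e-02, -1.65408333e-04]), 'tool_pos': array([ 0.23068283, -0.55356386,  0.22153458]), 'ee_rot': array([-9.29474996e-04,  9.80575421e-01,  1.96140157e-01, -1.38369096e-04]), 'wrist_force': array([-0.41920135, -0.88625048, -0.92425221]), 'ft_torque': array([-0.00445394,  0.00311588, -0.01274744]), 'gripper_width': 0.08786603690028554}
scene {'intrinsics': array([[435.68551336,   0.        , 317.88520926],
       [  0.        , 435.68551336, 199.10501164],
       [  0.        ,   0.        ,   1.        ]]), 'k1': -0.005385593934559306, 'rvec': array([ 1.68306595,  1.78365272, -0.79166439]), 'tvec': array([ 0.06402755, -0.25393699,  1.55776522])}
scene key_small_top 0.68 [ 0.472 -0.106  0.048]
scene key_medium_top 0.56 [0.472 0.12
[... 1697 characters left out ...]
 0.003]
side station_small 0.87 [ 0.477 -0.108 -0.004]
side station_medium 0.86 [0.47  0.129 0.002]
side tape_roll 0.68 [ 0.449 -0.043  0.002]
side tape_roll 0.62 [ 0.509 -0.309  0.059]
side tape_roll 0.28 [0.506 0.434 0.003]
side small_carton 0.53 [0.484 0.19  0.002]
side jar 0.62 [0.504 0.431 0.003]
side jar 0.48 [ 0.472 -0.391  0.06 ]
side stamp 0.52 [ 0.391 -0.361 -0.002]
wrist {'intrinsics': array([[296.48670806,   0.        , 313.93192374],
       [  0.        , 296.48670806, 204.36352782],
       [  0.        ,   0.        ,   1.        ]]), 'k1': -0.025869717648082484, 'rvec': array([-2.42396822,  1.61706207,  0.21627304]), 'tvec': array([-0.59981659, -0.0312223 ,  0.39128022])}
1.45
```

View pics/scene0.png

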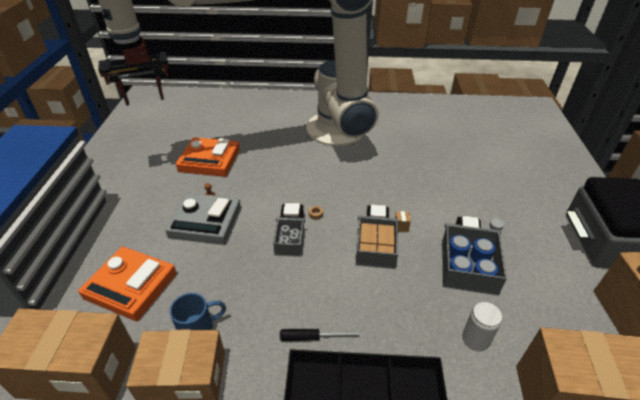

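View pics/side0.png

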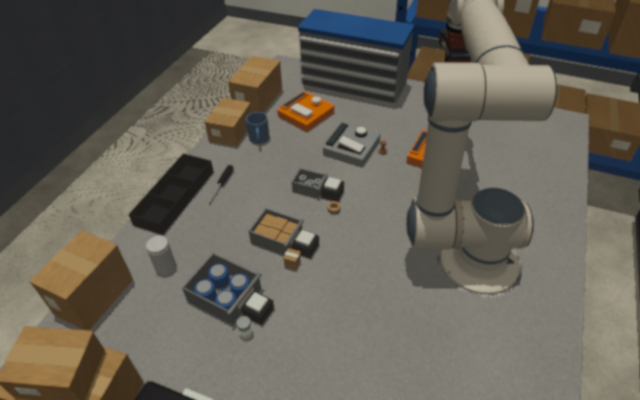

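Run:
```python
from h import *
for c in ['scene','side']:
    cal=arm.calibration(c); d=np.load(c+'0.npy'); im=cv2.imread(f'pics/{c}0.png')
    vs,us=np.mgrid[0:400:1,0:640:1]
    P=np.zeros((400,640,3))
    K=np.array(cal['intrinsics']); pts=np.stack([us,vs],-1).reshape(-1,1,2).astype(float)
    n=cv2.undistortPoints(pts,K,np.array([float(cal['k1']),0,0,0])).reshape(400,640,2)
    C=np.dstack([n*d[...,None],d]); R=cv2.Rodrigues(np.array(cal['rvec']))[0]
    P=(C-np.ravel(cal['tvec']))@R; np.save(c+'P.npy',P)
    mn=im.min(2)
    for nm,(x,y) in dict(small=(.473,-.107),med=(.471,.126),large=(.501,.363)).items():
        m=(abs(P[...,0]-x)<.03)&(abs(P[...,1]-y)<.03)&(P[...,2]>.043)&(P[...,2]<.062)&(mn>120)&(d>0)
        q=P[m]; print(c,nm,m.sum(),((q.min(0)+q.max(0))/2).round(4),np.median(q,0).round(4), cv2.minAreaRect(q[:,:2].astype(np.float32)*1000))
    m=(abs(P[...,0]-.485)<.09)&(abs(P[...,1]+.345)<.09)&(P[...,2]>.041)&(P[...,2]<.07)&(d>0)&(mn>120)
    k,l,st,ce=cv2.connectedComponentsWithStats(m.astype(np.uint8))
    for i in range(1,k):
        if st[i,4]>60:
            q=P[l==i]; print(c,'cons',st[i],q.mean(0).round(4),q.min(0).round(3),q.max(0).round(3),cv2.minAreaRect(q[:,:2].astype(np.float32)*1000))
```

```text
scene small 159 [ 0.4784 -0.1096  0.0488] [ 0.4808 -0.1092  0.0502] ((478.8902893066406, -110.24494171142578), (40.50165557861328, 40.381935119628906), 5.468769550323486)
scene med 158 [0.4721 0.1239 0.0505] [0.4743 0.1242 0.0503] ((473.0101623535156, 123.7658920288086), (38.557071685791016, 41.58454895019531), 83.31513214111328)
scene large 147 [0.5031 0.3636 0.0503] [0.5024 0.3629 0.051 ] ((502.6143493652344, 362.4057922363281), (40.46958923339844, 38.5362663269043), 82.52495574951172)
scene cons [183 199  13   9  85] [ 0.4787 -0.3876  0.0549] [ 0.461 -0.404  0.044] [ 0.492 -0.372  0.061] ((476.3722839355469, -388.7308349609375), (31.78840446472168, 30.49993133544922), 10.541200637817383)
scene cons [207 199  22  17 216] [ 0.4889 -0.3058  0.0549] [ 0.445 -0.326  0.045] [ 0.527 -0.287  0.065] ((485.6857604980469, -306.6047668457031), (33.16752243041992, 82.55850982666016), 84.6265640258789)
side small 116 [ 0.4743 -0.1081  0.0512] [ 0.475  -0.1069  0.0515] ((474.3861389160156, -107.70337677001953), (40.884796142578125, 41.94540023803711), 6.865652084350586)
side med 162 [0.471  0.1233 0.0508] [0.4687 0.1274 0.0514] ((469.1750793457031, 124.239990234375), (48.48929214477539, 43.37715148925781), 77.560791015625)
side large 217 [0.5003 0.3647 0.0513] [0.5005 0.3662 0.0519] ((500.9996643066406, 364.8865051269531), (40.96772003173828, 40.82380676269531), 79.9559555053711)
side cons [339 136  25  15 175] [ 0.4812 -0.3042  0.055 ] [ 0.442 -0.346  0.041] [ 0.521 -0.282  0.067] ((479.9299621582031, -314.21722412109375), (58.3061637878418, 76.88274383544922), 82.70299530029297)
```

The scene view shows the grey console at about (205,217) with two orange look-alikes. The keys are at (292,210), (378,211) and (470,222). The depth data agrees with the landmarks to within a few mm. Next I shut the gripper, square the tool yaw to the world and move above the small key.

```bash
python3 -m inch '[[[0,50,-40,0,0,0,0.13],[0,100,-80,0,0,0,0.26],[0,150,-120,10,0,0,0.394],[0,200,-160,30,0,0,0.394],[0,250,-200,50,0,0,0.394],[0,300,-240,70,0,0,0.394],[0,350,-280,80,0,0,0.394],[0,396,-318,80,0,0,0.394]]]'; python3 -c "
from h import *
s=arm.get_state();print(s['tool_pos'],s['gripper_width']);print(s['qpos'],s['ee_rot'])"
```

```text
clock: 2.45
tool_pos: [0.4657, -0.122, 0.1427]
ee_rot: [-0.0, 1.0, 0.0, -0.0]
wrist_force: [0.8, -0.5, 0.5]
gripper_width: 0.0112
[ 0.46573888 -0.12197751  0.14268215] 0.011157503633473027
[-3.26736944e-01 -2.32012964e-01  1.68006504e+00 -1.25022158e-04
  1.69422637e+00  1.24353073e+00] [-5.13891231e-05  9.99999906e-01  2.56649674e-04 -3.44652997e-04]
```

```bash
python3 -m inch '[[[0,9,-14,0,0,0,0],[0,9,-14,20,0,0,0],[0,9,-14,40,0,0,0],[0,9,-14,60,0,0,0],[0,9,-14,63,0,0,0],[0,9,-14,63,0,0,0],[0,9,-14,63,0,0,0],[0,9,-14,63,0,0,0]]]'
python3 - <<'E'
from h import *
s=arm.get_state();print(s['tool_pos'],s['wrist_force'],s['gripper_width'])
cal=arm.calibration('wrist');im,d=arm.camera('wrist');save('w1',im)
for q in ['key_small_top']:
  for r in arm.landmark_of('wrist',q): print(q,r['confidence'],towd(cal,r['location']))
E
```

```text
clock: 3.45
tool_pos: [0.4752, -0.1081, 0.0805]
ee_rot: [0.0, 1.0, 0.0, 0.0]
wrist_force: [0.4, -0.1, 0.8]
gripper_width: 0.0005
[ 0.47515884 -0.10814566  0.08054899] [ 0.36061    -0.14544877  0.84413661] 0.0005450177508487641
key_small_top 0.89 [ 0.47922572 -0.10809439  0.05344992]
```

View pics/w1.png

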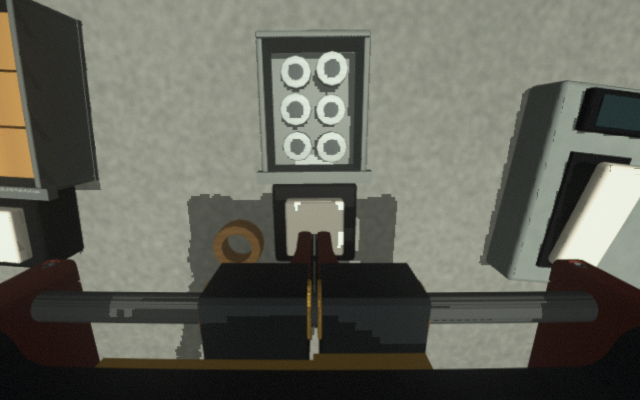

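The wrist view shows the shut fingers over the small key at about (315,230), clear of the tape roll at (240,240). Pressing now.

```bash
python3 -m inch '[[[0,1,0,15,0,0,0],[0,1,0,24,0,0,0],[0,1,0,28,0,0,0],[0,1,0,31,0,0,0],[0,1,0,33,0,0,0],[0,1,0,35,0,0,0],[0,1,0,36,0,0,0],[0,1,0,36.5,0,0,0]]]'; python3 -c "
from h import *
s=arm.get_state();print(s['tool_pos'],s['wrist_force'])"
```

```text
clock: 4.55
tool_pos: [0.4761, -0.1081, 0.0443]
ee_rot: [0.0, 1.0, 0.0, 0.0]
wrist_force: [-4.1, 1.6, 5.7]
gripper_width: 0.0007
[ 0.47613634 -0.10805076  0.04427436] [-4.05089882  1.63253496  5.74301813]
```

```bash
python3 -m inch '[[[0,0,0,0.5,0,0,0],[0,0,0,0.5,0,0,0],[0,0,0,1,0,0,0],[0,0,0,1,0,0,0],[0,0,0,1.5,0,0,0],[0,0,0,1.5,0,0,0],[0,0,0,1.5,0,0,0],[0,0,0,1.5,0,0,0]]]'; python3 -c "
from h import *
s=arm.get_state();print(s['tool_pos'],s['wrist_force'])"
```

```text
clock: 5.55
tool_pos: [0.4762, -0.1081, 0.0442]
ee_rot: [0.0, 1.0, 0.0, 0.001]
wrist_force: [-6.5, 1.8, 10.1]
gripper_width: 0.0002
[ 0.47618782 -0.10807968  0.04419106] [-6.5205386   1.75729075 10.06160214]
```

```bash
python3 -m inch '[[[0,0,0,-15,0,0,0],[0,0,0,-45,0,0,0],[0,-2,-50,-50,0,0,0],[0,-5,-100,-50,0,0,0],[0,-5,-150,-50,0,0,0],[0,-5,-200,-50,0,0,0],[0,-5,-232,-40,0,0,0],[0,-5,-232,-30,0,0,0]]]'
python3 - <<'E'
from h import *
s=arm.get_state();print(s['tool_pos'],s['wrist_force'])
cal=arm.calibration('wrist');im,d=arm.camera('wrist');save('w2',im)
for q in ['key_medium_top']:
  for r in arm.landmark_of('wrist',q): print(q,r['confidence'],towd(cal,r['location']))
c='side'; cal=arm.calibration(c); im,d=arm.camera(c); save('s2',im)
for r in arm.landmark_of(c,'key_small_top'): print(r['confidence'],towd(cal,r['location']))
E
```

```text
clock: 6.55
tool_pos: [0.4713, 0.1258, 0.0744]
ee_rot: [-0.0, 1.0, 0.002, 0.001]
wrist_force: [0.4, -0.4, -0.4]
gripper_width: 0.0003
[0.47130904 0.12578034 0.07436168] [ 0.42677206 -0.36458032 -0.43985412]
key_medium_top 0.97 [0.47513036 0.1246481  0.0585104 ]
0.64 [ 0.47450667 -0.10879431  0.0452817 ]
```

View pics/w2.png

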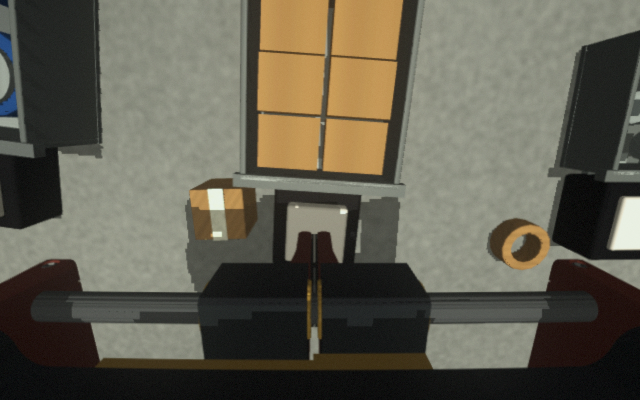

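The small key now reads about 45 mm high, so it is down. The fingers are over the medium key at (316,235), and the carton at (222,210) is clear.

```bash
python3 -m inch '[[[0,1,0.5,15,0,0,0],[0,1,0.5,20,0,0,0],[0,1,0.5,24,0,0,0],[0,1,0.5,27,0,0,0],[0,1,0.5,29,0,0,0],[0,1,0.5,31,0,0,0],[0,1,0.5,32,0,0,0],[0,1,0.5,32,0,0,0]]]'; python3 -m inch '[[[0,0,0,0.5,0,0,0],[0,0,0,0.5,0,0,0],[0,0,0,1,0,0,0],[0,0,0,1,0,0,0],[0,0,0,1.5,0,0,0],[0,0,0,1.5,0,0,0],[0,0,0,1.5,0,0,0],[0,0,0,1.5,0,0,0]]]'
```

```text
clock: 7.75
tool_pos: [0.4725, 0.1223, 0.0441]
ee_rot: [0.001, 1.0, -0.0, 0.001]
wrist_force: [-5.7, -3.5, 11.7]
gripper_width: -0.0
clock: 8.75
tool_pos: [0.4729, 0.1226, 0.0442]
ee_rot: [0.0, 1.0, -0.0, 0.002]
wrist_force: [-3.7, -1.4, 10.6]
gripper_width: 0.0002
```

```bash
python3 -m inch '[[[0,0,0,-15,0,0,0],[0,0,0,-45,0,0,0],[0,5,-50,-55,0,0,0],[0,15,-100,-55,0,0,0],[0,25,-150,-55,0,0,0],[0,29,-200,-55,0,0,0],[0,29,-241,-42,0,0,0],[0,29,-241,-32,0,0,0]]]'
python3 - <<'E'
from h import *
s=arm.get_state();print(s['tool_pos'],s['wrist_force'],s['qpos'])
cal=arm.calibration('wrist');im,d=arm.camera('wrist');save('w3',im)
for q in ['key_large_top']:
  for r in arm.landmark_of('wrist',q): print(q,r['confidence'],towd(cal,r['location']))
c='scene'; cal=arm.calibration(c); im,d=arm.camera(c); save('s3',im)
for r in arm.landmark_of(c,'key_medium_top'): print(r['confidence'],towd(cal,r['location']))
E
```

```text
clock: 9.75
tool_pos: [0.5011, 0.3663, 0.0751]
ee_rot: [0.0, 1.0, 0.002, 0.001]
wrist_force: [0.1, -1.3, 0.4]
gripper_width: 0.0004
[0.50106345 0.36626929 0.07511362] [ 0.07325683 -1.31423897  0.44458528] [ 5.77365654e-01  1.64603004e-01  1.41229786e+00 -1.69296351e-03
  1.56238241e+00  2.14474734e+00]
key_large_top 0.64 [0.50117872 0.36333622 0.05231659]
0.47 [0.46815032 0.12967852 0.04957869]
```

View pics/w3.png

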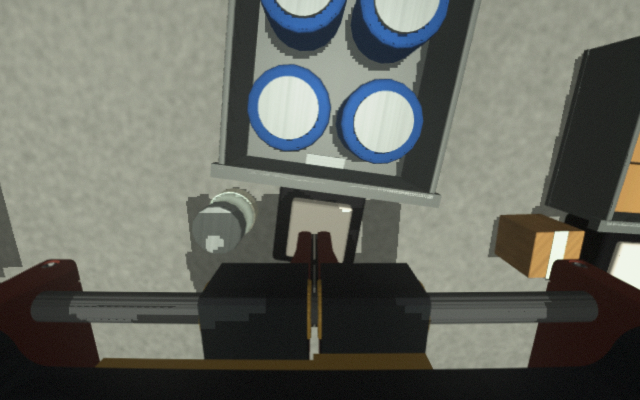

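The fingers are over the large key at (318,228), with the jar at (225,220) clear. One medium-key reading gave 49.6 mm, and order matters, so I check it by depth before pressing.

Run:
```python
from h import *
for c in ['scene','side']:
    cal=arm.calibration(c); im,d=arm.camera(c); save(c+'4',im)
    vs,us=np.mgrid[0:400,0:640]
    K=np.array(cal['intrinsics'])
    n=cv2.undistortPoints(np.stack([us,vs],-1).reshape(-1,1,2).astype(float),K,np.array([float(cal['k1']),0,0,0])).reshape(400,640,2)
    R=cv2.Rodrigues(np.array(cal['rvec']))[0]
    P=(np.dstack([n*d[...,None],d])-np.ravel(cal['tvec']))@R; P0=np.load(c+'P.npy')
    for nm,(x,y) in dict(small=(.476,-.108),med=(.471,.124),large=(.501,.364)).items():
        f=lambda P:P[(abs(P[...,0]-x)<.012)&(abs(P[...,1]-y)<.012)&(P[...,2]<.065)][:,2]
        print(c,nm,'before',np.median(f(P0)).round(4),'now',np.median(f(P)).round(4) if len(f(P)) else None)
```

```text
scene small before 0.0508 now 0.0431
scene med before 0.0503 now 0.044
scene large before 0.0512 now 0.0508
side small before 0.0517 now None
side med before 0.052 now 0.0446
side large before 0.0516 now 0.0521
```

Both keys are down by depth, and the TCP stopped at 44.2 mm on each. Pressing the large one.

```bash
python3 -m inch '[[[0,1,2.5,15,0,0,0],[0,1,2.5,20,0,0,0],[0,1,2.5,24,0,0,0],[0,1,2.5,27,0,0,0],[0,1,2.5,29,0,0,0],[0,1,2.5,31,0,0,0],[0,1,2.5,32.5,0,0,0],[0,1,2.5,32.5,0,0,0]]]'; python3 -m inch '[[[0,0,0,0.5,0,0,0],[0,0,0,0.5,0,0,0],[0,0,0,1,0,0,0],[0,0,0,1,0,0,0],[0,0,0,1.5,0,0,0],[0,0,0,1.5,0,0,0],[0,0,0,1.5,0,0,0],[0,0,0,1.5,0,0,0]]]'
```

```text
clock: 11.05
tool_pos: [0.5037, 0.3603, 0.0444]
ee_rot: [-0.0, 1.0, -0.001, 0.003]
wrist_force: [0.6, -0.7, 1.3]
gripper_width: 0.0009
clock: 12.05
tool_pos: [0.5037, 0.3603, 0.0443]
ee_rot: [-0.0, 1.0, -0.001, 0.003]
wrist_force: [-3.4, -3.8, 9.5]
gripper_width: 0.0005
```

The large key is on its stop (44.3 mm, 9.5 N). Next I retreat and cross to the console.

```bash
python3 -m inch '[[[0,0,0,-15,0,0,0],[0,0,0,-60,0,0,0],[0,0,50,-80,0,0,0],[0,0,105,-80,0,0,0],[0,0,160,-80,0,0,0],[0,0,215,-80,0,0,0],[0,0,270,-80,0,0,0],[0,0,325,-80,0,0,0]]]';  python3 -m inch '[[[0,0,50,0,0,0,0],[0,0,105,0,0,0,0],[0,0,160,0,0,0,0],[0,0,215,0,0,0,0],[0,0,270,0,0,0,0],[0,0,320,0,0,0,0],[0,0,335,0,0,0,0],[0,0,335,0,0,0,0]]]'
python3 - <<'E'
from h import *
s=arm.get_state();print(s['tool_pos'],s['ee_rot'],s['qpos'])
cal=arm.calibration('wrist');im,d=arm.camera('wrist');save('w5',im)
for q in ['rocker_far','stop_button_top']:
  for r in arm.landmark_of('wrist',q): print(q,r['confidence'],towd(cal,r['location']))
for c in ['side','scene']:
  cal=arm.calibration(c); im,d=arm.camera(c); save(c+'5',im)
  for q in ['rocker_far','key_large_top']:
    for r in arm.landmark_of(c,q): print(c,q,r['confidence'],towd(cal,r['location']))
E
```

```text
clock: 13.05
tool_pos: [0.5029, 0.0338, 0.1248]
ee_rot: [-0.0, 1.0, -0.001, 0.004]
wrist_force: [1.3, 0.1, -0.2]
gripper_width: 0.0006
clock: 14.05
tool_pos: [0.5025, -0.3014, 0.1245]
ee_rot: [-0.001, 1.0, -0.001, 0.004]
wrist_force: [-0.6, 0.9, -0.2]
gripper_width: 0.0007
[ 0.50254864 -0.30141063  0.1245    ] [-6.88819637e-04  9.99992337e-01 -1.19465708e-03  3.66379939e-03] [-0.6014492   0.05087241  1.44617236  0.00528821  1.63927836  0.97211222]
rocker_far 0.82 [ 0.51015213 -0.30766682  0.06301132]
stop_button_top 0.35 [ 0.48026584 -0.113148    0.04652985]
side rocker_far 0.69 [ 0.23293013 -0.36440724  0.05638785]
side rocker_far 0.68 [ 0.74218884 -0.43565342  0.05529046]
side rocker_far 0.58 [ 0.5092328  -0.3075499   0.06090389]
side key_large_top 0.75 [0.50265654 0.36304309 0.04072294]
scene rocker_far 0.88 [ 0.74005068 -0.43983946  0.05976124]
scene rocker_far 0.66 [ 0.5054996  -0.30919775  0.06049766]
scene rocker_far 0.58 [ 0.23241888 -0.3641967   0.05687291]
scene key_large_top 0.67 [0.50019535 0.36342633 0.0453566 ]
scene key_large_top 0.6 [0.47105201 0.12624069 0.04972544]
scene key_large_top 0.48 [ 0.4797559   0.19236636 -0.00122884]
```

View pics/w5.png

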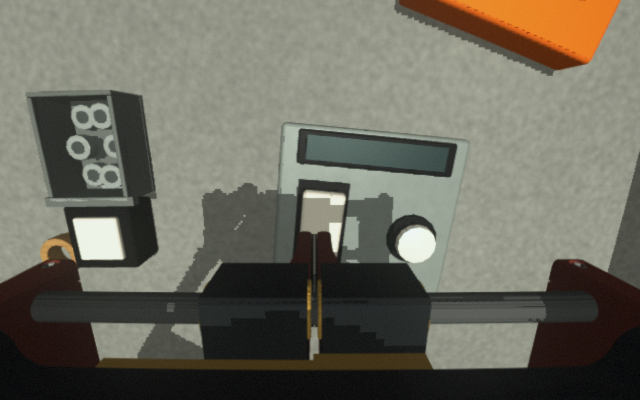

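rocker_far agrees across all three cameras at about (0.508,-0.308,0.061). Aiming at x 0.510, first just above it.

```bash
python3 -m inch '[[[0,8,6.5,15,0,0,0],[0,8,6.5,30,0,0,0],[0,8,6.5,45,0,0,0],[0,8,6.5,52,0,0,0],[0,8,6.5,52,0,0,0],[0,8,6.5,52,0,0,0],[0,8,6.5,52,0,0,0],[0,8,6.5,52,0,0,0]]]'; python3 -c "
from h import *
im,d=arm.camera('wrist');save('w6',im)"
```

```text
clock: 15.5
tool_pos: [0.5113, -0.3071, 0.0734]
ee_rot: [-0.0, 1.0, -0.0, 0.004]
wrist_force: [0.0, 0.2, 0.1]
gripper_width: 0.0006
```

View pics/w6.png

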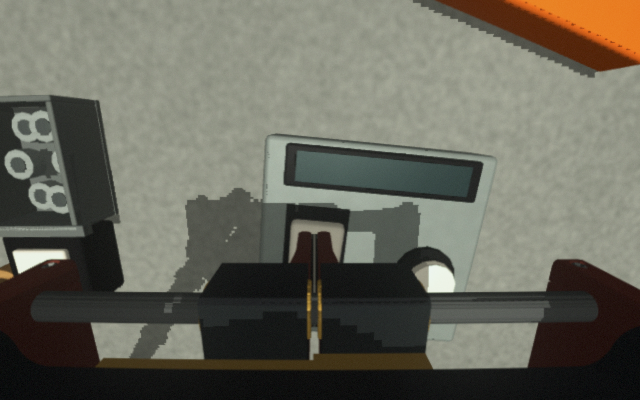

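The fingers are centred on the rocker's far end at (315,238), clear of the button at (432,275). Pressing.

```bash
python3 -m inch '[[[0,0,0.5,6,0,0,0],[0,0,0.5,10,0,0,0],[0,0,0.5,13,0,0,0],[0,0,0.5,15,0,0,0],[0,0,0.5,17,0,0,0],[0,0,0.5,19,0,0,0],[0,0,0.5,21,0,0,0],[0,0,0.5,22,0,0,0]]]'; python3 -m inch '[[[0,0,0,0.5,0,0,0],[0,0,0,0.5,0,0,0],[0,0,0,1,0,0,0],[0,0,0,1,0,0,0],[0,0,0,1.5,0,0,0],[0,0,0,1.5,0,0,0],[0,0,0,2,0,0,0],[0,0,0,2,0,0,0]]]'
```

```text
clock: 16.55
tool_pos: [0.5123, -0.3078, 0.0521]
ee_rot: [0.0, 1.0, -0.0, 0.005]
wrist_force: [3.6, 0.4, 4.9]
gripper_width: 0.0004
clock: 17.55
tool_pos: [0.5125, -0.3079, 0.0509]
ee_rot: [0.001, 1.0, 0.0, 0.006]
wrist_force: [1.5, 1.9, 7.8]
gripper_width: 0.0005
```

```bash
python3 -m inch '[[[0,0,0,0.5,0,0,0],[0,0,0,1,0,0,0],[0,0,0,1.5,0,0,0],[0,0,0,1.5,0,0,0],[0,0,0,2,0,0,0],[0,0,0,2,0,0,0],[0,0,0,2,0,0,0],[0,0,0,2,0,0,0]]]'
```

```text
clock: 18.55
tool_pos: [0.5126, -0.308, 0.0508]
ee_rot: [0.001, 1.0, 0.0, 0.006]
wrist_force: [-0.5, 2.5, 13.2]
gripper_width: 0.0003
```

It has stopped at 50.8 mm with the force rising to 13 N, so the rocker is at its end stop. Now I lift off and verify.

```bash
python3 -m inch '[[[0,0,0,-10,0,0,0],[0,0,0,-40,0,0,0],[0,0,0,-90,0,0,0],[0,0,0,-140,0,0,0],[0,-50,0,-160,0,0,0],[0,-100,0,-160,0,0,0],[0,-120,0,-160,0,0,0],[0,-120,0,-160,0,0,0]]]'
python3 - <<'E'
from h import *
for c in ['scene','side','wrist']:
    cal=arm.calibration(c); im,d=arm.camera(c); save(c+'7',im)
    vs,us=np.mgrid[0:400,0:640]
    K=np.array(cal['intrinsics'])
    n=cv2.undistortPoints(np.stack([us,vs],-1).reshape(-1,1,2).astype(float),K,np.array([float(cal['k1']),0,0,0])).reshape(400,640,2)
    R=cv2.Rodrigues(np.array(cal['rvec']))[0]
    P=(np.dstack([n*d[...,None],d])-np.ravel(cal['tvec']))@R; P[d==0]=9; np.save(c+'P7.npy',P)
    for nm,(x,y) in dict(small=(.476,-.108),med=(.471,.124),large=(.501,.364),far=(.509,-.308),near=(.455,-.303),btn=(.475,-.391)).items():
        f=lambda P:P[(abs(P[...,0]-x)<.008)&(abs(P[...,1]-y)<.008)&(P[...,2]<.075)][:,2]
        print(c,nm,'before',np.median(f(np.load(c+'P.npy'))).round(4) if c!='wrist' else '','now',np.median(f(P)).round(4) if len(f(P)) else None)
    for q in ['rocker_far','tape_roll','small_carton','jar','stamp']:
        for r in arm.landmark_of(c,q)[:3]: print(c,q,round(r['confidence'],2),towd(cal,r['location']).round(3))
E
```

```text
clock: 19.55
tool_pos: [0.3894, -0.3078, 0.209]
ee_rot: [0.001, 1.0, -0.001, 0.005]
wrist_force: [0.6, 0.2, -0.9]
gripper_width: 0.0005
scene small before 0.0503 now 0.0434
scene med before 0.0502 now 0.0426
scene large before 0.051 now 0.0434
scene far before 0.059 now 0.0479
scene near before 0.049 now 0.0608
scene btn before 0.056 now 0.0563
scene rocker_far 0.89 [ 0.737 -0.439  0.056]
scene rocker_far 0.73 [ 0.51  -0.312  0.047]
scene rocker_far 0.6 [ 0.236 -0.366  0.055]
scene tape_roll 0.46 [ 0.447 -0.046 -0.005]
scene small_carton 0.56 [0.482 0.191 0.002]
scene jar 0.56 [ 0.506  0.43  -0.002]
scene stamp 0.59 [ 0.39  -0.36  -0.002]
side small before 0.0521 now 0.0447
side med before 0.0522 now 0.0448
side large before 0.0516 now 0.0438
side far before 0.0621 now 0.0496
side near before 0.0511 now 0.0604
side btn before 0.058 now 0.0569
side rocker_far 0.7 [ 0.742 -0.438  0.055]
side rocker_far 0.47 [ 0.511 -0.31   0.049]
side rocker_far 0.47 [ 0.233 -0.366  0.055]
side tape_roll 0.68 [ 0.449 -0.04   0.002]
side tape_roll 0.19 [ 0.386 -0.362 -0.002]
side small_carton 0.8 [0.481 0.193 0.002]
side jar 0.87 [0.506 0.43  0.002]
side stamp 0.63 [ 0.474 -0.109  0.045]
side stamp 0.39 [ 0.389 -0.36  -0.003]
wrist small before  now 0.0448
wrist med before  now None
wrist large before  now None
wrist far before  now 0.0502
wrist near before  now 0.0624
wrist btn before  now 0.0573
wrist rocker_far 0.9 [ 0.514 -0.309  0.052]
wrist tape_roll 0.93 [ 0.443 -0.047  0.003]
wrist stamp 0.98 [ 0.391 -0.36  -0.001]
```

View pics/wrist7.png

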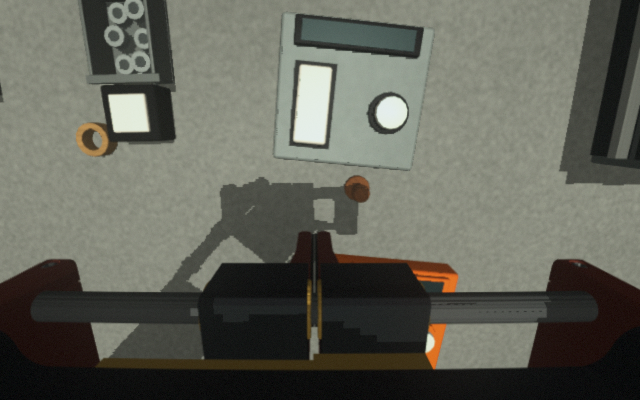

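View pics/scene7.png

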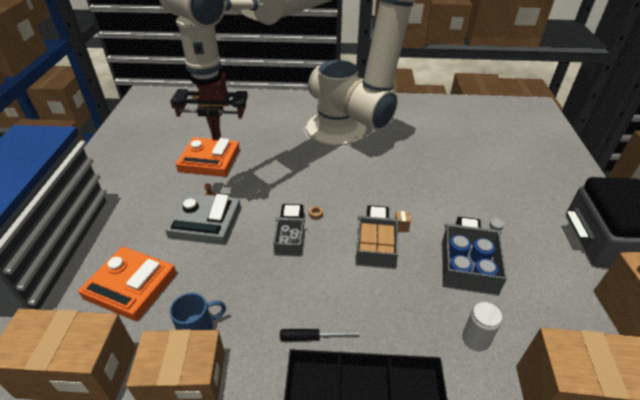

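The wrist view shows the rocker at (313,103), the button up at (390,112), and the stamp (357,188) and tape roll (92,139) still in place. The depth data confirms all three keys are down and the rocker is over, so I hand the job in.

```bash
python3 -c "
from rig import arm
print(arm.close_job(), arm.get_state()['clock'])"
```

```text
the job is handed in; nothing more can be done
the job is handed in; nothing more can be done
```

The job is done and handed in at about 20 s on the robot's clock. I pressed the small, medium and large keys in that order, then tipped the rocker's far end fully over.

- **Keys:** each stopped at a TCP height of about 44.2 mm with roughly 10 N on the wrist. Depth readings afterwards put all three at 43–45 mm, against 50–52 mm at the start.
- **Rocker:** the far end now reads 48–50 mm (59–62 mm before) and the near end 60–62 mm (49–51 mm before). It stopped moving while the force rose to 13 N.
- **Left alone:** the round button reads 56–57 mm, so it is unpressed. The tape roll, carton, jar and stamp are where they were, within measurement noise, and I did not go near the orange consoles. The robot ended clear of everything.
- **Readings that disagreed:** the scene camera's landmark network twice put the medium key at about 50 mm after it was pressed. Depth from both fixed cameras showed it down (42.6–44.8 mm), so I took the landmark as noise. The side camera could not see the small key during one mid-job check, but read it as down before and after.

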